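Seat the port stoppers with one sweep of a seating shoe

TASK

Take the white seating shoe by its black handle, set it flat on the blue-marked left end of the sloped port strip, and slide it once along the strip to the far right end, tilted with the slope and pressed down steadily (about 10 N, never over 20 N) without lifting it off on the way, so that all five orange stoppers end up flush. Touch the strip with the shoe only, leave the other things where they are, and finally stand the shoe upright back on its black mat and let go.

Things in the scene. Friction and masses are not known exactly. Their poses are not given: they have to be found in the camera images.
- shoe_grip (a point): Grip point of the loose seating shoe, in the middle of its upright black handle, 44 mm above the sole. Handle: 24 mm thick along the shoe's y, 30 mm along its x, from 15 to 75 mm above the sole; the plate below it ends 16 mm above the sole. Axes: x across the shoe, y along it, z up the handle. At the start the shoe stands upright on the mat; both its ends are alike.
- shoe_sole (a point): Centre of the seating shoe's flat sole (underside), same axes as shoe_grip. The white sled is 82 mm long (y), 30 mm wide (x), 14 mm high; its sole is flat over the middle 36 mm and rises 8.5 mm in a ramp over the last 23 mm at either end.
- mat: Thin black rubber mat, 60 mm (its x) by 110 mm (its y) by 4 mm, fixed to the cart top; origin at the centre of its underside. The shoe's place.
- manifold: Fixed grey stand carrying the port strip, base 100 mm (its x) by 212 mm (its y); origin at the centre of its underside, z up, -x is the low front side of the slope, +y its left end.
- strip_mid (a point): Nominal centre of the strip's top face, 95 mm above the stand's underside; axes of the upright stand, not of the slope. The strip is an aluminium channel along the stand's y, 204 mm long; its face rises 30 degrees from level towards the stand's +x (its normal leans 30 degrees from vertical towards -x). Two flanges, 8 mm high, leave a 44 mm wide track. Five orange stoppers stand along its centre line.
- stopper_1 (a joint): How far orange stopper 1 of 5, counted from the left (17 mm across, at y = +40 mm from strip_mid), is pushed in, m: 0 is 7 mm proud of the strip, 0.007 is flush. It yields to about 4 N and stays where it is left.
- stopper_2 (a joint): How far orange stopper 2 of 5, counted from the left (17 mm across, at y = +20 mm from strip_mid), is pushed in, m: 0 is 7 mm proud of the strip, 0.007 is flush. It yields to about 4 N and stays where it is left.
- stopper_3 (a joint): How far orange stopper 3 of 5, counted from the left (17 mm across, at y = +0 mm from strip_mid), is pushed in, m: 0 is 7 mm proud of the strip, 0.007 is flush. It yields to about 4 N and stays where it is left.
- stopper_4 (a joint): How far orange stopper 4 of 5, counted from the left (17 mm across, at y = -20 mm from strip_mid), is pushed in, m: 0 is 7 mm proud of the strip, 0.007 is flush. It yields to about 4 N and stays where it is left.
- stopper_5 (a joint): How far orange stopper 5 of 5, counted from the left (17 mm across, at y = -40 mm from strip_mid), is pushed in, m: 0 is 7 mm proud of the strip, 0.007 is flush. It yields to about 4 N and stays where it is left.
- brick: Black power adapter, 36 x 62 x 34 mm, a bystander; origin at the centre of its underside.
- syringe_0: Clear plastic syringe, 126 mm long, lying; a bystander.
- valve: Small white tube valve, 44 mm long, lying; a bystander.
- shoe: The seating shoe itself, about 0.22 kg; origin at shoe_sole.
- strip_left (a point): Nominal centre of the plain left landing pad (blue patch on its outer part), 80 mm from strip_mid along the stand's +y; axes as strip_mid. The strip floats on springs: about 3 N per mm along its normal, up to 12 mm down. Its true place is hidden: up to 8 mm above or below nominal along its normal, and askew lengthwise by up to 3 degrees, 5 mm more at the ends; it must be felt or seen.
- strip_right (a point): Nominal centre of the plain right landing pad, 80 mm from strip_mid along the stand's -y; axes as strip_mid. True height unknown as at strip_left.
There are look-alikes about, which are no part of the job. Of the things that look like the shoe, the larger one is meant.

How it is judged:
By the outcome, as a careful person would: the job done as asked, in the order asked, and still so for the second after the job is handed in, with the robot touching nothing.
It also fails if it takes over 67 s, if anything falls off the work surface, if the arm or the gripper's body presses on something with over 40 N, if the wrist force passes 120 N, or if a joint passes its speed limit or range.

ROBOT

A 6-joint arm with a two-finger parallel gripper is mounted at the origin on a cart in front of the work surface, level with it; the furniture and walls round the work are solid. World frame = base frame: x ahead of the robot, y to its left, z up, the work surface at z = 0. Lengths are in m, angles in degrees, forces in N, time in s.
With the tool pointing down it reaches from about 0.35 to 0.875 m from the base axis. Payload 4.2 kg.
Tool frame: the origin (TCP) lies midway between the tips of the shut fingers; the grasp point (between the pads) lies 19 mm behind it; y points along the fingers, x is the direction in which the jaws open and shut, and the axes are right-handed (so a half turn about y gives the same grasp; the last joint's range is limited). The gripper opens to 87 mm and grips with 3 to 60 N. Pads are 19 mm wide; open, the fingers measure 117 mm over their backs; the gripper's body (75 mm by 190 mm) begins 51 mm behind the grasp point.
Start: joints at [80.478, 22.042, 0.453, 0, -68.411, -14.817], TCP at [0.258, 0.569, 0.223] pointing down, gripper open.
Joint ranges: [-179.83, 179.83], [-69.29, 118.12], [-61.27, 80.66], [-181.25, 117.63], [-171.15, -9.14], [-177.46, 177.46]. Speed limits (degrees/s): [159.86, 159.86, 180, 180, 180, 180].

INTERFACE

Orientations are given as a 3x3 rotation matrix whose columns are the frame's x, y, z axes.
In Python, from station import * gives the robot as it stands.
- The arm moves only by the tool jog_arm, never from a script. Its argument "series" is a list of rows, each a list of 3 entries, a list of its own where there are three numbers: the shift along the tool's x, y, z in m, then the turn, a rotation vector about the tool's x, y, z in degrees, then the finger opening in m, from 0 to 0.087. A call has 1 to 10 rows; each row shifts and turns the commanded pose from where the row before left it, along the tool's axes as they then stand; what a row does not reach is not made up. A row lasts 1/8 s, in which the tool goes at most 62.5 mm and 10.7 degrees, less where a joint would pass 70% of its speed; a pose out of reach is approached as far as the arm can. A call is refused whole if a number of a shift passes 0.0625 or a number of a turn 10.7, either way. A call with a gripper value outside its range is refused whole. The fingers move at their own pace and stop on an object; the grip force is fixed at half the most. Time passes only in rows, so rows that do not move let the fingers close. It gives the time, the measured TCP pose, the force and the opening at its end, in the units of the state.
- sense(): the state, without advancing time (a new reading comes with each control period).
- capture(name): name is "side" or "top"; returns the picture (384x512x3 uint8, red, green, blue); there is no depth.
- camera_info(name): a dict with "fx", "fy", "cx", "cy" (pixels), "k1" (the pictures are not rectified: a ray, as slopes to the right and down, at radius r is drawn at 1 + k1 r^2 times it, then the intrinsics apply), "rvec" (rotation vector, rad) and "tvec" (3), from world to camera coordinates, as OpenCV has them. Camera axes: x right, y down, z forward; pixel columns grow to the right and rows downward; lengths in m; the calibration is good to about 2 mm. A picture is of the moment at which its call begins. camera_info takes no time and is no camera call.
- finish_job(): hands the job in, once; it reports no verdict.
The state is a dict: "time_s": time; "joints": joint angles; "joint_velocities": joint speeds; "effort": joint torques, N m; "tcp_pos": TCP position; "ee_rot": TCP orientation; "wrist_force": force on the tool from outside, world axes, zero at the start; "moment": the same for the moment, N m; "gripper_width": opening from 0.0 (shut) to 1.0 (fully open).
Only numpy, scipy, OpenCV 4.12 (cv2) and the standard library are available. Lean on these libraries where they do the work, as an engineer would, in place of code of your own. Each camera call takes 0.05 s, during which the arm holds its last target. There are 200 camera calls.

## Working session

There is one attempt and no reset: what is moved stays moved. The work goes in short steps, Python scripts to look and compute and a tool call to move; the robot and the scene stay as the last step left them, time stands still between calls to the robot, and variables do not carry over. Pictures are saved under pics/ and viewed, about 8 in all and at most 12, crops included, and the job is handed in when it is done.

Besides the shell and the picture viewer there is one more tool, called as name([rows], argument=value, ...), one row to a line, values as JSON. jog_arm: Moves the arm, as the interface text tells. Its arguments: {"type":"object","properties":{"series":{"type":"array","items":{"type":"array"}}},"required":["series"]}

```bash
mkdir -p pics; ls
python3 - <<'E'
from station import *
import cv2
for n in("side","top"):
    cv2.imwrite(f"pics/{n}0.png",capture(n)[:,:,::-1]); print(n,camera_info(n))
s=sense(); print({k:s[k] for k in("time_s","tcp_pos","ee_rot","wrist_force","gripper_width")})
E
```

```text
pics
side {'fx': 459.1059240911025, 'fy': 459.1059240911025, 'cx': 249.09097895743093, 'cy': 186.13125920478387, 'k1': -0.034147375884773096, 'rvec': array([ 1.98643686, -0.6161395 ,  0.37793482]), 'tvec': array([-0.55901313,  0.10800847,  0.79178141])}
top {'fx': 399.7747315715285, 'fy': 399.7747315715285, 'cx': 253.76972260922338, 'cy': 195.5233541943174, 'k1': -0.09602107456769281, 'rvec': array([ 2.1611893 , -2.20719675,  0.14382406]), 'tvec': array([-0.24603492,  0.53891538,  0.90469757])}
{'time_s': 0.1, 'tcp_pos': array([0.25734995, 0.56895488, 0.22155772]), 'ee_rot': array([[-4.12292165e-01, -7.17142570e-04,  9.11051402e-01],
       [-9.11049505e-01, -1.86242306e-03, -4.12292773e-01],
       [ 1.99243584e-03, -9.99998009e-01,  1.14510051e-04]]), 'wrist_force': array([ 0.08909438,  0.09832926, -1.06605269]), 'gripper_width': 0.998931178234041}
```

View pics/side0.png

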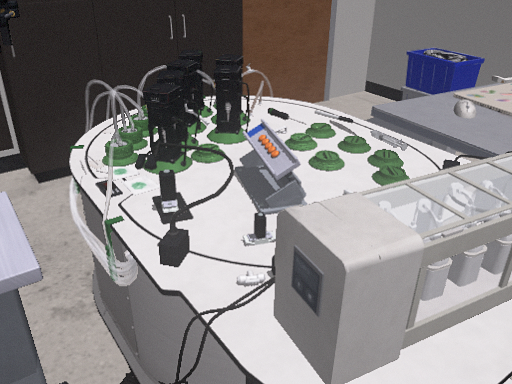

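View pics/top0.png

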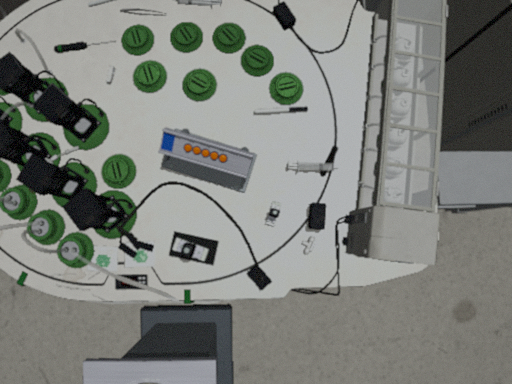

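```bash
cat > h.py <<'E'
from station import *
import cv2, numpy as np
def cam(n):
    c=camera_info(n); K=np.array([[c['fx'],0,c['cx']],[0,c['fy'],c['cy']],[0,0,1.]])
    return K,np.array([c['k1'],0,0,0.]),c['rvec'],c['tvec']
def ray(n,uv):
    K,d,r,t=cam(n); p=cv2.undistortPoints(np.array([[uv]],float),K,d)[0,0]
    R=cv2.Rodrigues(r)[0]; v=R.T@np.array([p[0],p[1],1]); return -R.T@t, v/np.linalg.norm(v)
def onz(n,uv,z):
    o,v=ray(n,uv); return (o+v*(z-o[2])/v[2]).round(4)
def proj(n,P):
    K,d,r,t=cam(n); return cv2.projectPoints(np.array(P,float).reshape(-1,1,3),r,t,K,d)[0][:,0]
def tri(a,b):
    o1,v1=ray("top",a); o2,v2=ray("side",b)
    s=np.linalg.lstsq(np.stack([v1,-v2],1),o2-o1,rcond=None)[0]
    p,q=o1+s[0]*v1,o2+s[1]*v2; return ((p+q)/2).round(4),np.linalg.norm(p-q).round(4)
def crop(img,x0,y0,w,h,k): return cv2.resize(img[y0:y0+h,x0:x0+w],None,fx=k,fy=k,interpolation=cv2.INTER_CUBIC)
E
python3 - <<'E'
from h import *
t=cv2.imread("pics/top0.png"); s=cv2.imread("pics/side0.png")
# top crop 150..310 x 120..270 ; side crop 140..310 x 110..260, each x5 / x4.. stacked separately
cv2.imwrite("pics/t1.png",crop(t,150,122,150,118*1+30,4)[:600])
cv2.imwrite("pics/s1.png",crop(s,140,110,170,148,4))
E
```

```text
(no output)
```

View pics/t1.png

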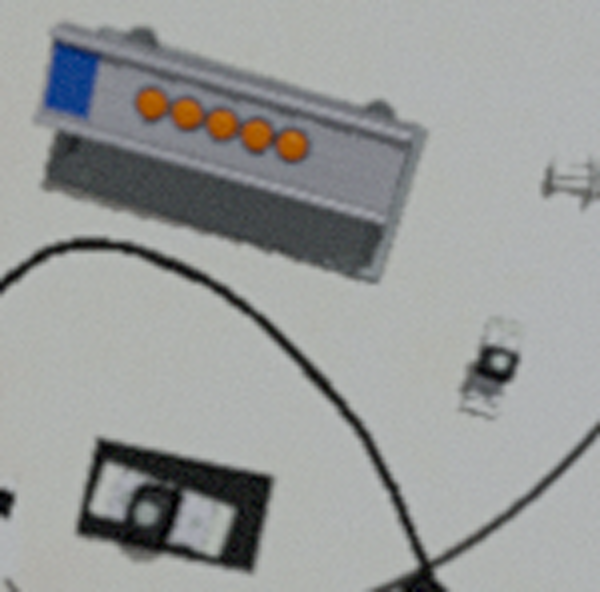

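View pics/s1.png

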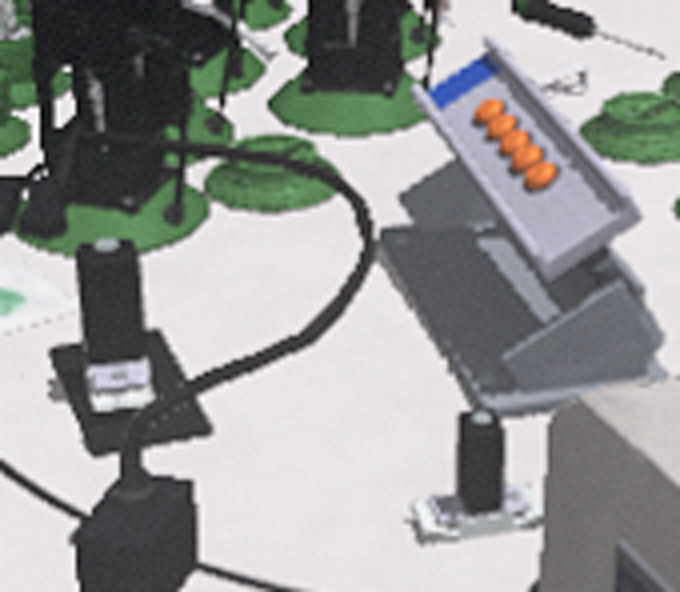

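The top view shows two shoe-like things. One is on the black mat at top px (187,250), with an 82 mm sled. The other is smaller and stands on the bare table at (274,213). The larger one on the mat is meant, and both crops confirm it. The strip runs from the blue patch at top px (167,141) to the right end at about (253,165).

Run:
```python
from h import *
T=lambda p:(150+(p[0]+.5)/4-.5,122+(p[1]+.5)/4-.5); S=lambda p:(140+(p[0]+.5)/4-.5,110+(p[1]+.5)/4-.5)
print("mat",[onz("top",T(p),.004) for p in[(98,438),(273,477),(252,572),(78,533)]])
print("mat side",[onz("side",S(p),.004) for p in[(52,350),(160,332),(213,430),(95,453)]])
print("sled",[onz("top",T(p),.018) for p in[(105,460),(240,500),(220,557),(90,510)]])
print("handle top",tri(T((149,512)),S((107,246))), onz("top",T((149,512)),.079),onz("side",S((107,246)),.079))
for n,a,b in[("BL",(58,26),(487,40)),("FL",(38,120),(418,88)),("FR",(380,220),(550,277)),("BR",(426,128),(638,213))]: print(n,tri(T(a),S(b)))
a=[(152,102),(187,113),(222,124),(257,135),(293,146)];b=[(489,113),(501,126),(513,141),(526,157),(540,175)]
for i in range(5): print("stop",i+1,tri(T(a[i]),S(b[i])))
print("base front L,R top",onz("top",T((45,185)),.004),onz("top",T((375,280)),.004))
print("base side FL FR BR",[onz("side",S(p),.0) for p in[(383,240),(475,412),(665,378)]])
```

```text
mat [array([ 0.4548, -0.0664,  0.004 ]), array([ 0.4296, -0.1703,  0.004 ]), array([ 0.3738, -0.157 ,  0.004 ]), array([ 0.3987, -0.0541,  0.004 ])]
mat side [array([ 0.397 , -0.0578,  0.004 ]), array([ 0.4521, -0.0717,  0.004 ]), array([ 0.4284, -0.1737,  0.004 ]), array([ 0.3727, -0.1607,  0.004 ])]
sled [array([ 0.4416, -0.0728,  0.018 ]), array([ 0.4167, -0.1517,  0.018 ]), array([ 0.3838, -0.1395,  0.018 ]), array([ 0.4126, -0.0638,  0.018 ])]
handle top (array([ 0.4121, -0.1065,  0.0794]), np.float64(0.0013)) [ 0.4127 -0.1067  0.079 ] [ 0.4119 -0.1054  0.079 ]
BL (array([ 0.6721, -0.063 ,  0.1195]), np.float64(0.0056))
FL (array([ 0.6295, -0.0497,  0.0953]), np.float64(0.0026))
FR (array([ 0.5754, -0.2383,  0.0713]), np.float64(0.0066))
BR (array([ 0.6161, -0.2608,  0.1038]), np.float64(0.0048))
stop 1 (array([ 0.6355, -0.1122,  0.1   ]), np.float64(0.0013))
stop 2 (array([ 0.629 , -0.1315,  0.1005]), np.float64(0.001))
stop 3 (array([ 0.6226, -0.1505,  0.1001]), np.float64(0.0009))
stop 4 (array([ 0.6164, -0.1697,  0.0994]), np.float64(0.0006))
stop 5 (array([ 0.6103, -0.1892,  0.0981]), np.float64(0.0004))
base front L,R top [ 0.608  -0.0347  0.004 ] [ 0.5462 -0.2334  0.004 ]
base side FL FR BR [array([ 0.6145, -0.0376,  0.    ]), array([ 0.546 , -0.2253,  0.    ]), array([ 0.6455, -0.2526,  0.    ])]
```

Run:
```python
from h import *
for b,t in[((168,160),85),((230,135),58),((190,130),55)]:
    p=onz("side",b,0); z=min(np.arange(0,.5,.005),key=lambda z:abs(proj("side",[p[0],p[1],z])[0,1]-t)); print(p,z,proj("top",[p[0],p[1],z]))
for u in[(85,210),(140,245),(40,285)]: print(u,onz("top",u,.0),onz("top",u,.15))
print(proj("top",[0,0,0]))
```

```text
[0.5076 0.0996 0.    ] 0.185 [[ 74.56565705 204.34391222]]
[0.722  0.1543 0.    ] 0.21 [[46.21100537 95.63786418]]
[0.6486 0.25   0.    ] 0.21 [[ -1.79560703 133.40849421]]
(85, 210) [0.5095 0.1513 0.    ] [0.4986 0.0922 0.15  ]
(140, 245) [0.4232 0.0164 0.    ] [ 0.4258 -0.0217  0.15  ]
(40, 285) [0.3303 0.2615 0.    ] [0.3474 0.1852 0.15  ]
[[149.52632587 423.85830108]]
```

jog_arm([
  [[0, -0.045, 0], [0, 0, 0], 0.087],
  [[0, -0.045, 0], [0, 0, 0], 0.087],
  [[0, -0.045, 0], [0, 0, 0], 0.087],
  [[0.046, 0, 0.035], [0, 0, 0], 0.087],
  [[0.046, 0, 0.035], [0, 0, 0], 0.087],
  [[0.046, 0, 0.035], [0, 0, 0], 0.087],
  [[0.046, 0, 0.035], [0, 0, 0], 0.087],
  [[0.046, 0, 0.035], [0, 0, 0], 0.087],
  [[0.046, 0, 0.035], [0, 0, 0], 0.087],
  [[0.046, 0, 0.035], [0, 0, 0], 0.087],
])

```text
time_s: 1.35
tcp_pos: [0.3478, 0.1731, 0.3574]
ee_rot: [[-0.411, -0.0, 0.911], [-0.911, 0.0, -0.411], [-0.0, -1.0, -0.0]]
wrist_force: [1.0, -0.1, 0.0]
gripper_width: 0.995
```

jog_arm([
  [[0.046, 0, 0.035], [0, 0, 0], 0.087],
  [[0.046, 0, 0.035], [0, 0, 0], 0.087],
  [[0.046, 0, 0.035], [0, 0, 0], 0.087],
  [[0.046, 0, 0.035], [0, 0, 0], 0.087],
  [[0.046, 0, 0.035], [0, -5.3, 0], 0.087],
  [[0, 0, 0], [0, 0, 0], 0.087],
  [[0, 0, 0], [0, 0, 0], 0.087],
])

```text
time_s: 2.22
tcp_pos: [0.4124, -0.1067, 0.3571]
ee_rot: [[-0.328, -0.001, 0.945], [-0.945, 0.0, -0.328], [0.0, -1.0, -0.001]]
wrist_force: [0.2, 0.3, 0.2]
gripper_width: 0.996
```

jog_arm([
  [[0, 0.06, 0], [0, 0, 0], 0.087],
  [[0, 0.06, 0], [0, 0, 0], 0.087],
  [[0, 0.06, 0], [0, 0, 0], 0.087],
  [[0, 0.06, 0], [0, 0, 0], 0.087],
  [[0, 0.04, 0], [0, 0, 0], 0.087],
  [[0, 0.028, 0], [0, 0, 0], 0.087],
  [[0, 0.02, 0], [0, 0, 0], 0.087],
  [[0, 0, 0], [0, 0, 0], 0.087],
  [[0, 0, 0], [0, 0, 0], 0.087],
])

```text
time_s: 3.35
tcp_pos: [0.4136, -0.1056, 0.0304]
ee_rot: [[-0.324, 0.002, 0.946], [-0.946, 0.0, -0.324], [-0.001, -1.0, 0.002]]
wrist_force: [-0.9, 0.8, -0.7]
gripper_width: 0.997
```

Run:
```python
from h import *
cv2.imwrite("pics/s2.png",crop(capture("side")[:,:,::-1],130,130,120,110,5))
```

```text
(no output)
```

View pics/s2.png

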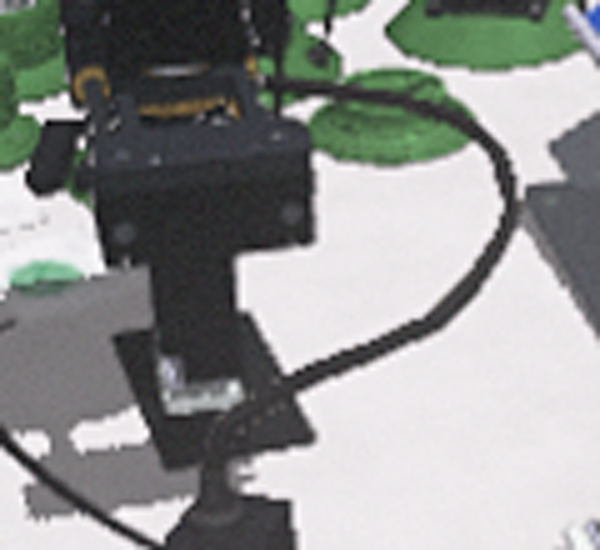

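The near finger stands in front of the handle, around crop (200,300), and straddles it over the sled. It looks good, so I'm closing.

jog_arm([
  [[0, 0, 0], [0, 0, 0], 0.05],
  [[0, 0, 0], [0, 0, 0], 0.03],
  [[0, 0, 0], [0, 0, 0], 0.015],
  [[0, 0, 0], [0, 0, 0], 0.0],
  [[0, 0, 0], [0, 0, 0], 0.0],
  [[0, 0, 0], [0, 0, 0], 0.0],
  [[0, 0, 0], [0, 0, 0], 0.0],
  [[0, 0, 0], [0, 0, 0], 0.0],
])

```text
time_s: 4.4
tcp_pos: [0.4127, -0.1066, 0.0295]
ee_rot: [[-0.326, 0.0, 0.945], [-0.945, -0.0, -0.326], [0.0, -1.0, 0.0]]
wrist_force: [-0.5, -0.0, -0.7]
gripper_width: 0.275
```

jog_arm([
  [[0, -0.02, 0], [0, 0, 0], 0.0],
  [[0, -0.05, 0], [0, 0, 0], 0.0],
  [[0, -0.055, 0], [0, 0, 0], 0.0],
  [[0, -0.055, 0], [0, 0, 0], 0.0],
  [[0, -0.04, 0], [0, 0, 0], 0.0],
  [[0, 0, 0], [0, 0, 0], 0.0],
  [[0, 0, 0], [0, 0, 0], 0.0],
  [[0, 0, 0], [0, 0, 0], 0.0],
])

```text
time_s: 5.4
tcp_pos: [0.4116, -0.1066, 0.2477]
ee_rot: [[-0.326, -0.004, 0.945], [-0.945, -0.0, -0.326], [0.001, -1.0, -0.004]]
wrist_force: [-0.0, 0.3, -2.0]
gripper_width: 0.276
```

Run:
```python
from h import *
s=sense(); print(s['wrist_force'],s['moment'],s['tcp_pos'],s['gripper_width'])
P={}
for n in("top","side"):
    im=cv2.imread(f"pics/{n}0.png").astype(float); b,g,r=im[...,0],im[...,1],im[...,2]
    w=np.clip(r-b-60,0,None); w[:100]=0; w[:, :150]=0; w[:,330:]=0
    m=(w>20).astype(np.uint8); k,l,st,c=cv2.connectedComponentsWithStats(m); 
    print(n,[(st[i,4],c[i].round(1)) for i in range(1,k) if st[i,4]>3])
    # kmeans split of weighted pixels into 5
    y,x=np.nonzero(m); ww=w[y,x]; pts=np.stack([x,y],1).astype(float)
    a=np.array({"top":[(188,147.5),(196.7,150.2),(205.5,153),(214.2,155.7),(223.2,158.5)],"side":[(262.2,138.2),(265.2,141.5),(268.2,145.2),(271.5,149.2),(275,153.7)]}[n])
    for _ in range(20):
        d=((pts[:,None]-a)**2).sum(2); j=d.argmin(1); ok=d.min(1)<40
        a=np.array([np.average(pts[(j==i)&ok],axis=0,weights=ww[(j==i)&ok]) for i in range(5)])
    P[n]=a; print(a.round(2).tolist())
X=[]
for i in range(5):
    p,e=tri(P["top"][i],P["side"][i]); X.append(p); print(p,e)
X=np.array(X); m=X.mean(0); v=np.linalg.svd(X-m)[2][0]; v*=np.sign(v[1]); print(m,v,np.degrees(np.arctan2(v[0],v[1])),np.degrees(np.arcsin(v[2])))
```

```text
[-0.00290144  0.34186294 -1.95182272] [-0.00547198  0.03728955 -0.04267001] [ 0.41157355 -0.10657817  0.24770109] 0.27575437479161735
top [(np.int32(35), array([187.5, 147.5])), (np.int32(38), array([196.2, 150. ])), (np.int32(37), array([205.1, 152.5])), (np.int32(38), array([213.7, 155.2])), (np.int32(37), array([222.4, 157.8]))]
[[187.51, 147.49], [196.25, 149.94], [205.08, 152.53], [213.69, 155.26], [222.52, 157.78]]
side [(np.int32(161), array([268.5, 145.4]))]
[[262.03, 137.01], [265.09, 140.82], [268.24, 144.83], [271.4, 148.51], [274.77, 152.76]]
[ 0.6348 -0.1126  0.1022] 0.0
[ 0.6291 -0.1315  0.1011] 0.0002
[ 0.6231 -0.1506  0.1001] 0.0003
[ 0.6169 -0.1695  0.1   ] 0.0
[ 0.611  -0.1886  0.099 ] 0.0002
[ 0.62298 -0.15056  0.10048] [0.30000892 0.95319419 0.03762278] 17.47090606154437 2.1561355026465807
```

```bash
cat >> h.py <<'E'
from scipy.spatial.transform import Rotation as Ro
def frame(a=2.5,psi=18.7,tilt=30):
    psi,a,t=np.radians([psi,a,tilt]); ys=np.array([np.sin(psi),np.cos(psi),0]); xs=np.array([np.cos(psi),-np.sin(psi),0])
    n=-np.sin(t)*xs+np.cos(t)*np.array([0,0,1]); v=np.cos(a)*ys+np.sin(a)*n; n2=np.cos(a)*n-np.sin(a)*ys
    return v,n2,np.stack([-v,-n2,np.cross(v,n2)],1)
MID=np.array([.6249,-.1511,.097])
def goal(s,h,a=2.5): v,n,R=frame(a); return MID+s*v+(h+.0255)*n,R
def delta(p,R):
    q=sense(); R0=q['ee_rot']; d=p-q['tcp_pos']; r=Ro.from_matrix(R0.T@R).as_rotvec(degrees=True)
    return "in present tool axes",(R0.T@d).round(4),"in goal axes",(R.T@d).round(4),"turn",r.round(2)
E
python3 - <<'E'
from h import *
print(*goal(.085,.05)); print(delta(*goal(.085,.05)))
E
```

```text
[ 0.61359119 -0.06109719  0.1655336 ] [[-0.29964947  0.48713931  0.82030816]
 [-0.95330121 -0.11883719 -0.27765899]
 [-0.0377755  -0.86520114  0.5       ]]
('in present tool axes', array([-0.1091,  0.0813,  0.1764]), 'in goal axes', array([-0.1008,  0.1641,  0.112 ]), 'turn', array([30.22, -0.98,  2.61]))
```

jog_arm([
  [[-0.027, 0, 0.044], [0, 0, 0], 0],
  [[-0.027, 0, 0.044], [0, 0, 0], 0],
  [[-0.027, 0, 0.044], [0, 0, 0], 0],
  [[-0.028, 0, 0.044], [0, 0, 0], 0],
  [[0, 0, 0], [7.55, -0.25, 0.65], 0],
  [[0, 0, 0], [7.55, -0.25, 0.65], 0],
  [[0, 0, 0], [7.55, -0.25, 0.65], 0],
  [[0, 0, 0], [7.55, -0.25, 0.65], 0],
  [[0, 0, 0], [0, 0, 0], 0],
  [[0, 0, 0], [0, 0, 0], 0],
])

```text
time_s: 6.65
tcp_pos: [0.6152, -0.0609, 0.2493]
ee_rot: [[-0.299, 0.49, 0.819], [-0.953, -0.119, -0.277], [-0.038, -0.864, 0.503]]
wrist_force: [0.8, 0.4, -1.0]
gripper_width: 0.278
```

Run:
```python
from h import *
print(delta(*goal(.085,.05)))
```

```text
('in present tool axes', array([ 0.0039,  0.0716, -0.0434]), 'in goal axes', array([ 0.0038,  0.0717, -0.0432]), 'turn', array([-0.17,  0.01, -0.05]))
```

jog_arm([
  [[0.001, 0.02, -0.014], [0, 0, 0], 0],
  [[0.001, 0.02, -0.015], [0, 0, 0], 0],
  [[0.001, 0.02, -0.014], [0, 0, 0], 0],
  [[0.001, 0.02, 0], [0, 0, 0], 0],
  [[0, 0.012, 0], [0, 0, 0], 0],
  [[0, 0, 0], [0, 0, 0], 0],
  [[0, 0, 0], [0, 0, 0], 0],
  [[0, 0, 0], [0, 0, 0], 0],
])

```text
time_s: 7.65
tcp_pos: [0.6285, -0.0648, 0.1665]
ee_rot: [[-0.304, 0.483, 0.821], [-0.952, -0.126, -0.278], [-0.03, -0.866, 0.499]]
wrist_force: [-0.6, -0.2, -2.0]
gripper_width: 0.271
```

Run:
```python
from h import *
a=crop(capture("top")[:,:,::-1],130,110,95,75,4.2);b=crop(capture("side")[:,:,::-1],215,95,95,75,4.2)
cv2.imwrite("pics/c3.png",np.hstack([a,b]))
F=[];M=[]
for i in range(1):
    s=sense(); print(s['wrist_force'],s['moment'],s['tcp_pos'],s['gripper_width'])
print(delta(*goal(.085,.03)), proj("top",MID+.085*frame()[0]),proj("side",MID+.085*frame()[0]))
```

```text
[-0.24476994  0.32147645 -1.78142251] [ 0.34977891  1.31136879 -0.02139764] [ 0.62819648 -0.06495167  0.16625478] 0.27259086581450537
('in present tool axes', array([ 0.0006,  0.0131, -0.0134]), 'in goal axes', array([ 0.0007,  0.0131, -0.0134]), 'turn', array([0.11, 0.01, 0.5 ])) [[168.29245863 141.11122321]] [[256.44634305 130.45841604]]
```

View pics/c3.png

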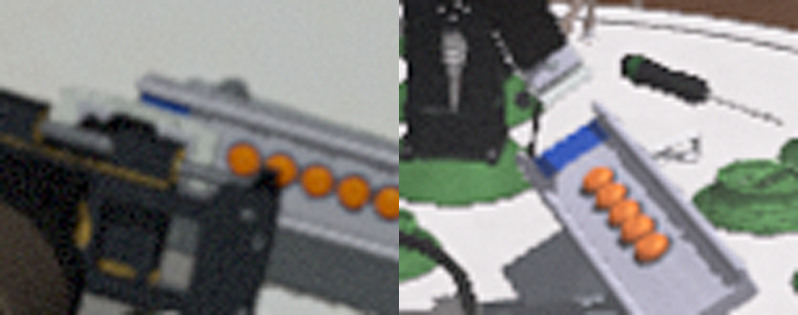

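jog_arm([
  [[0, 0.006, -0.0067], [0, 0, 0.25], 0],
  [[0, 0.007, -0.0067], [0, 0, 0.25], 0],
  [[0, 0.008, 0], [0, 0, 0], 0],
  [[0, 0.008, 0], [0, 0, 0], 0],
  [[0, 0, 0], [0, 0, 0], 0],
  [[0, 0, 0], [0, 0, 0], 0],
  [[0, 0, 0], [0, 0, 0], 0],
])

```text
time_s: 8.62
tcp_pos: [0.634, -0.0629, 0.1491]
ee_rot: [[-0.306, 0.461, 0.833], [-0.952, -0.123, -0.281], [-0.028, -0.879, 0.476]]
wrist_force: [1.2, -0.6, -1.8]
gripper_width: 0.271
```

```bash
cat >> h.py <<'E'
def st(a=2.5):
    s=sense(); v,n,R=frame(a); d=s['tcp_pos']-MID; e=s['ee_rot']
    print("s,h,up mm",(1e3*np.array([d@v,d@n-.0255,d@R[:,2]])).round(1),"F v,n,up",[round(float(s['wrist_force']@k),1) for k in(v,n,R[:,2])],"M tool",(e.T@s['moment']).round(2),"w",s['gripper_width'].round(3),"rot",Ro.from_matrix(e.T@R).as_rotvec(degrees=True).round(2),"t",s['time_s'])
E
python3 - <<'E'
from h import *
for i in range(3): capture("side"); st()
E
```

```text
Traceback (most recent call last):
  File "h.py", line 30, in st
    print("s,h,up mm",(1e3*np.array([d@v,d@n-.0255,d@R[:,2]])).round(1),"F v,n,up",[round(float(s['wrist_force']@k),1) for k in(v,n,R[:,2])],"M tool",(e.T@s['moment']).round(2),"w",s['gripper_width'].round(3),"rot",Ro.from_matrix(e.T@R).as_rotvec(degrees=True).round(2),"t",s['time_s'])
                                                                                                                                                                                     ^^^^^^^^^^^^^^^^^^^^^^^^
AttributeError: 'float' object has no attribute 'round'
```

```bash
sed -i "s/s\['gripper_width'\].round(3)/round(s['gripper_width'],3)/" h.py
python3 - <<'E'
from h import *
for i in range(2): capture("side"); st()
s=sense(); print(s['joints'],s['joint_velocities'],s['effort'])
E
```

```text
s,h,up mm [88.8 25.7  9.1] F v,n,up [0.0, -2.3, -0.6] M tool [-1.24  0.03 -0.1 ] w 0.273 rot [ 1.54 -0.02  0.68] t 8.725
s,h,up mm [88.8 25.7  9.1] F v,n,up [-0.1, -0.7, -1.2] M tool [-1.3   0.   -0.02] w 0.276 rot [ 1.54 -0.02  0.68] t 8.775
[  3.4424362   15.08992597 -44.45628709  69.93874494  -9.19576889
   0.75985122] [-0.00435565  0.0654353   0.11014755  0.03096026 -0.0299629  -0.04851961] [-4.23534206e-03 -3.01844823e+01  1.58416486e+01  1.03351872e+00
  1.24991164e-01 -1.63554295e-02]
```

Joint 5 is at its -9.14° limit: with the tool square to the slope it lines up with the forearm. I'll set the shoe back on the mat and regrip it with the tool leaned about 20° about the jaw axis, so the tool stays steeper at the strip.

jog_arm([
  [[0, -0.03, 0], [0, 0, 0], 0],
  [[0, -0.03, 0], [0, 0, 0], 0],
  [[0, -0.03, 0], [0, 0, 0], 0],
  [[0, -0.02, 0], [-7, 0, 0], 0],
  [[0, 0, 0], [-7, 0, 0], 0],
  [[0, 0, 0], [-7, 0, 0], 0],
  [[0, 0, 0], [-7, 0, 0], 0],
  [[0, 0, 0], [0, 0, 0], 0],
])

```text
time_s: 9.78
tcp_pos: [0.5928, -0.0563, 0.2391]
ee_rot: [[-0.316, 0.042, 0.948], [-0.949, 0.006, -0.316], [-0.019, -0.999, 0.038]]
wrist_force: [-0.4, 0.4, -2.0]
gripper_width: 0.279
```

```bash
cat >> h.py <<'E'
def up(psi=17.5,tilt=0): return frame(0,psi,tilt)[2]
E
python3 - <<'E'
from h import *
print(sense()['tcp_pos'],sense()['joints'].round(1),delta([.413,-.110,.25],up()))
E
```

```text
[ 0.59282045 -0.0562977   0.23910435] [ 10.2  17.3  -4.2   0.1 -66.   61.4] ('in present tool axes', array([ 0.1075, -0.0187, -0.1531]), 'in goal axes', array([ 0.1053, -0.0109, -0.1553]), 'turn', array([-2.17, -0.93, -1.08]))
```

jog_arm([
  [[0.036, -0.006, -0.051], [-2.1, -0.9, -1.1], 0],
  [[0.036, 0, -0.051], [0, 0, 0], 0],
  [[0.035, 0, -0.052], [0, 0, 0], 0],
  [[0, 0, 0], [0, 0, 0], 0],
  [[0, 0, 0], [0, 0, 0], 0],
])

```text
time_s: 10.4
tcp_pos: [0.4118, -0.111, 0.2437]
ee_rot: [[-0.299, 0.003, 0.954], [-0.954, -0.002, -0.299], [0.001, -1.0, 0.004]]
wrist_force: [1.3, -0.8, -1.9]
gripper_width: 0.271
```

Run:
```python
from h import *
print(sense()['tcp_pos'],delta([.413,-.110,.0295],up()))
```

```text
[ 0.41177991 -0.11104494  0.24370352] ('in present tool axes', array([-1.500e-03,  2.142e-01,  1.000e-04]), 'in goal axes', array([-0.0014,  0.2142,  0.0008]), 'turn', array([-0.2 ,  0.08,  0.03]))
```

jog_arm([
  [[0, 0.06, 0], [0, 0, 0], 0],
  [[0, 0.06, 0], [0, 0, 0], 0],
  [[0, 0.05, 0], [0, 0, 0], 0],
  [[0, 0.025, 0], [0, 0, 0], 0],
  [[0, 0.012, 0], [0, 0, 0], 0],
  [[0, 0.006, 0], [0, 0, 0], 0],
  [[0, 0, 0], [0, 0, 0], 0],
  [[0, 0, 0], [0, 0, 0], 0],
])

```text
time_s: 11.4
tcp_pos: [0.4127, -0.1112, 0.0309]
ee_rot: [[-0.299, 0.002, 0.954], [-0.954, -0.001, -0.299], [0.0, -1.0, 0.002]]
wrist_force: [-0.4, 0.8, -2.7]
gripper_width: 0.273
```

jog_arm([
  [[0, 0.0015, 0], [0, 0, 0], 0],
  [[0, 0, 0], [0, 0, 0], 0],
  [[0, 0, 0], [0, 0, 0], 0.05],
  [[0, 0, 0], [0, 0, 0], 0.06],
  [[0, 0, 0], [0, 0, 0], 0.06],
  [[0, -0.002, -0.0033], [-10, 0, 0], 0.06],
  [[0, -0.002, -0.0033], [-10, 0, 0], 0.06],
  [[0, 0, 0], [0, 0, 0], 0.06],
  [[0, 0, 0], [0, 0, 0], 0.06],
])

```text
time_s: 12.52
tcp_pos: [0.4051, -0.1095, 0.0326]
ee_rot: [[-0.3, -0.327, 0.896], [-0.954, 0.101, -0.282], [0.002, -0.94, -0.342]]
wrist_force: [0.0, 0.7, -0.3]
gripper_width: 0.686
```

Run:
```python
from h import *
s=sense();g=s['tcp_pos']-.019*s['ee_rot'][:,1]; print("grasp pt",g,s['wrist_force'],s['joints'].round(1),Ro.from_matrix(s['ee_rot'].T@up(17.5,-20)).as_rotvec(degrees=True),s['gripper_width'])
```

```text
grasp pt [ 0.41134799 -0.11142536  0.05044419] [ 0.02933524  0.67029582 -0.26084237] [  2.   26.9 -24.8  -7.7 -57.6  75.7] [0.02484709 0.00746165 0.10909103] 0.6858893832853166
```

jog_arm([
  [[0, 0, 0], [0, 0, 0], 0.03],
  [[0, 0, 0], [0, 0, 0], 0.0],
  [[0, 0, 0], [0, 0, 0], 0.0],
  [[0, 0, 0], [0, 0, 0], 0.0],
  [[0, 0, 0], [0, 0, 0], 0.0],
  [[0, 0, 0], [0, 0, 0], 0.0],
])

```text
time_s: 13.28
tcp_pos: [0.406, -0.1094, 0.0332]
ee_rot: [[-0.299, -0.326, 0.897], [-0.954, 0.101, -0.282], [0.001, -0.94, -0.342]]
wrist_force: [0.1, 0.1, 1.4]
gripper_width: 0.273
```

Run:
```python
from h import *
s=sense();print(s['tcp_pos'],s['ee_rot'],s['gripper_width'],s['wrist_force'],s['moment'])
```

```text
[ 0.40602523 -0.10940221  0.03323501] [[-0.2993809  -0.32637771  0.89657608]
 [-0.95413301  0.10129686 -0.2817253 ]
 [ 0.00112852 -0.93979601 -0.34173409]] 0.2729215759768335 [0.13334246 0.07607109 1.43757686] [ 0.05919055 -0.47859804  0.01580716]
```

jog_arm([
  [[0, -0.019, -0.007], [0, 0, 0], 0],
  [[0, -0.047, -0.017], [0, 0, 0], 0],
  [[0, -0.047, -0.017], [0, 0, 0], 0],
  [[0, -0.047, -0.017], [0, 0, 0], 0],
  [[0, -0.04, -0.014], [0, 0, 0], 0],
  [[0, 0, 0], [0, 0, 0], 0],
])

```text
time_s: 14.02
tcp_pos: [0.4084, -0.1095, 0.2482]
ee_rot: [[-0.299, -0.319, 0.899], [-0.954, 0.101, -0.282], [-0.001, -0.942, -0.334]]
wrist_force: [0.8, -0.4, -3.4]
gripper_width: 0.275
```

```bash
cat >> h.py <<'E'
RX=Ro.from_euler('x',-20,degrees=True).as_matrix(); OFF=np.array([0,.0292,.0069])
def goal(s,h,a=2.5,up=0): v,n,S=frame(a); return MID+s*v+h*n+up*S[:,2]-S@OFF, S@RX
def st(a=2.5):
    s=sense(); v,n,S=frame(a); e=s['ee_rot']; S1=e@RX.T; d=s['tcp_pos']+S1@OFF-MID
    print("s,h,up mm",(1e3*np.array([d@v,d@n,d@S[:,2]])).round(1),"F v,n,up",[round(float(s['wrist_force']@k),1) for k in(v,n,S[:,2])],"M S-axes",(S1.T@s['moment']).round(2),"w",round(s['gripper_width'],3),"rot(S)",Ro.from_matrix(S1.T@S).as_rotvec(degrees=True).round(2),"j",s['joints'].round(0),"t",s['time_s'])
E
python3 - <<'E'
from h import *
st(); print(delta(*goal(.085,.05)))
E
```

```text
s,h,up mm [ -20.6  212.4 -121.9] F v,n,up [-0.3, -3.4, -1.0] M S-axes [ 0.92 -0.01 -0.02] w 0.275 rot(S) [29.55  0.58  2.05] j [  2.  12. -10.  -6. -86.  72.] t 14.025
('in present tool axes', array([-0.1076,  0.0202,  0.1912]), 'in goal axes', array([-0.1045,  0.1158,  0.1556]), 'turn', array([29.55, -0.15,  2.13]))
```

jog_arm([
  [[0, 0, 0], [7.4, 0, 0.5], 0],
  [[0, 0, 0], [7.4, 0, 0.5], 0],
  [[0, 0, 0], [7.4, 0, 0.5], 0],
  [[0, 0, 0], [7.4, 0, 0.6], 0],
  [[-0.026, 0.02, 0.039], [0, 0, 0], 0],
  [[-0.026, 0.03, 0.039], [0, 0, 0], 0],
  [[-0.026, 0.03, 0.039], [0, 0, 0], 0],
  [[-0.026, 0.03, 0.039], [0, 0, 0], 0],
  [[0, 0, 0], [0, 0, 0], 0],
  [[0, 0, 0], [0, 0, 0], 0],
])

```text
time_s: 15.28
tcp_pos: [0.6015, -0.0598, 0.1646]
ee_rot: [[-0.303, 0.165, 0.939], [-0.953, -0.018, -0.304], [-0.033, -0.986, 0.162]]
wrist_force: [-0.5, -0.8, -1.1]
gripper_width: 0.274
```

Run:
```python
from h import *
st(); print(delta(*goal(.085,.02)))
```

```text
s,h,up mm [82.4 51.4 -4.1] F v,n,up [-0.9, -0.9, -0.7] M S-axes [-0.43 -0.08 -0.09] w 0.274 rot(S) [ 0.66 -0.02  0.33] j [ 11.  18. -16.   4. -46.  59.] t 15.275
('in present tool axes', array([-0.0026,  0.0281,  0.0147]), 'in goal axes', array([-0.0024,  0.0283,  0.0143]), 'turn', array([ 0.66, -0.13,  0.3 ]))
```

jog_arm([
  [[-0.0013, 0.014, 0.0073], [0.6, -0.1, 0.3], 0],
  [[-0.0013, 0.014, 0.0073], [0, 0, 0], 0],
  [[0, 0, 0], [0, 0, 0], 0],
  [[0, 0, 0], [0, 0, 0], 0],
  [[0, 0, 0], [0, 0, 0], 0],
])

```text
time_s: 15.9
tcp_pos: [0.6225, -0.062, 0.1427]
ee_rot: [[-0.299, 0.182, 0.937], [-0.953, -0.016, -0.302], [-0.04, -0.983, 0.178]]
wrist_force: [-1.0, 0.8, -2.0]
gripper_width: 0.271
```

Run:
```python
from h import *
a=capture("top");st();b=capture("side");st();capture("top");st()
cv2.imwrite("pics/c4.png",np.hstack([crop(a[:,:,::-1],130,110,95,90,4.2),crop(b[:,:,::-1],215,85,95,90,4.2)]))
```

```text
s,h,up mm [86.  22.1  3.2] F v,n,up [0.5, -2.1, -1.7] M S-axes [-0.49 -0.05 -0.1 ] w 0.275 rot(S) [-0.25 -0.06 -0.12] j [ 10.  21. -16.   4. -43.  59.] t 15.95
s,h,up mm [86.  22.   3.2] F v,n,up [0.1, -2.5, -0.6] M S-axes [-0.49 -0.04 -0.09] w 0.278 rot(S) [-0.25 -0.06 -0.12] j [ 10.  21. -16.   4. -43.  59.] t 16.0
s,h,up mm [86.  21.9  3.1] F v,n,up [0.2, -1.8, -0.4] M S-axes [-0.46 -0.02 -0.09] w 0.273 rot(S) [-0.24 -0.05 -0.12] j [ 10.  21. -16.   4. -43.  59.] t 16.05
```

View pics/c4.png

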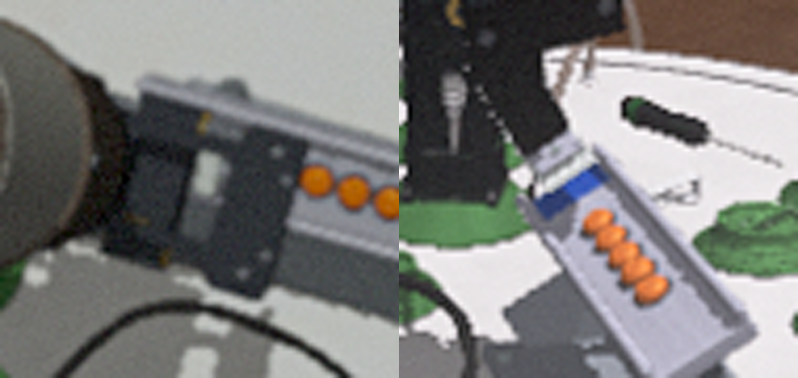

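jog_arm([
  [[0, 0.0057, -0.0011], [0.2, 0, 0.1], 0],
  [[0, 0.0047, 0.0017], [0, 0, 0], 0],
  [[0, 0.0019, 0.0007], [0, 0, 0], 0],
  [[0, 0, 0], [0, 0, 0], 0],
  [[0, 0, 0], [0, 0, 0], 0],
])

```text
time_s: 16.68
tcp_pos: [0.6261, -0.0627, 0.1302]
ee_rot: [[-0.299, 0.185, 0.936], [-0.953, -0.015, -0.302], [-0.041, -0.983, 0.181]]
wrist_force: [-0.3, -0.1, -1.3]
gripper_width: 0.274
```

Run:
```python
from h import *
st()
```

```text
s,h,up mm [86.   9.5  0.2] F v,n,up [-0.3, -1.0, -0.9] M S-axes [-0.49 -0.06 -0.14] w 0.274 rot(S) [-0.41 -0.09 -0.19] j [ 10.  22. -16.   4. -41.  59.] t 16.675
```

jog_arm([
  [[0, 0.0014, 0.0005], [0, 0, 0], 0],
  [[0, 0.0014, 0.0005], [0, 0, 0], 0],
  [[0, 0, 0], [0, 0, 0], 0],
  [[0, 0, 0], [0, 0, 0], 0],
])

```text
time_s: 17.18
tcp_pos: [0.6275, -0.063, 0.1276]
ee_rot: [[-0.299, 0.185, 0.936], [-0.953, -0.015, -0.302], [-0.041, -0.983, 0.181]]
wrist_force: [-0.2, 0.5, -2.3]
gripper_width: 0.273
```

Run:
```python
from h import *
st()
```

```text
s,h,up mm [86.   6.6  0. ] F v,n,up [0.4, -1.8, -1.4] M S-axes [-0.48 -0.04 -0.06] w 0.273 rot(S) [-0.41 -0.08 -0.19] j [ 10.  22. -16.   4. -41.  59.] t 17.175
```

jog_arm([
  [[0, 0.0014, 0.0005], [0, 0, 0], 0],
  [[0, 0.0014, 0.0005], [0, 0, 0], 0],
  [[0, 0, 0], [0, 0, 0], 0],
  [[0, 0, 0], [0, 0, 0], 0],
])

```text
time_s: 17.68
tcp_pos: [0.6289, -0.0633, 0.125]
ee_rot: [[-0.299, 0.185, 0.936], [-0.953, -0.015, -0.302], [-0.041, -0.983, 0.181]]
wrist_force: [-1.0, -0.0, -2.3]
gripper_width: 0.274
```

Run:
```python
from h import *
st()
```

```text
s,h,up mm [86.   3.6  0.1] F v,n,up [-0.4, -1.5, -2.0] M S-axes [-0.45 -0.08 -0.08] w 0.274 rot(S) [-0.41 -0.08 -0.19] j [ 10.  23. -16.   4. -41.  59.] t 17.675
```

jog_arm([
  [[0, 0.0014, 0.0005], [0, 0, 0], 0],
  [[0, 0.0009, 0.0003], [0, 0, 0], 0],
  [[0, 0, 0], [0, 0, 0], 0],
  [[0, 0, 0], [0, 0, 0], 0],
])

```text
time_s: 18.18
tcp_pos: [0.6301, -0.0636, 0.1232]
ee_rot: [[-0.299, 0.185, 0.936], [-0.953, -0.015, -0.302], [-0.042, -0.983, 0.181]]
wrist_force: [-1.4, -0.6, 0.4]
gripper_width: 0.272
```

Run:
```python
from h import *
st()
```

```text
s,h,up mm [86.1  1.4  0.2] F v,n,up [-0.9, 1.0, -0.8] M S-axes [-0.74 -0.04 -0.19] w 0.272 rot(S) [-0.43 -0.08 -0.2 ] j [ 10.  23. -16.   4. -41.  59.] t 18.175
```

jog_arm([
  [[0, 0.0009, 0.0003], [0, 0, 0], 0],
  [[0, 0.0009, 0.0003], [0, 0, 0], 0],
  [[0, 0, 0], [0, 0, 0], 0],
  [[0, 0, 0], [0, 0, 0], 0],
])

```text
time_s: 18.68
tcp_pos: [0.631, -0.0639, 0.1217]
ee_rot: [[-0.299, 0.185, 0.936], [-0.953, -0.015, -0.302], [-0.041, -0.983, 0.181]]
wrist_force: [-3.5, 1.0, 5.5]
gripper_width: 0.273
```

Run:
```python
from h import *
st();capture("top");st();capture("top");st();capture("top");st()
```

```text
s,h,up mm [86.  -0.4  0.2] F v,n,up [0.1, 6.6, -0.4] M S-axes [-1.22 -0.03 -0.23] w 0.273 rot(S) [-0.43 -0.08 -0.19] j [ 10.  23. -16.   4. -40.  59.] t 18.675
s,h,up mm [86.  -0.4  0.2] F v,n,up [0.4, 6.2, -1.2] M S-axes [-1.19 -0.14 -0.3 ] w 0.279 rot(S) [-0.42 -0.08 -0.19] j [ 10.  23. -16.   4. -40.  59.] t 18.725
s,h,up mm [86.  -0.5  0.2] F v,n,up [-0.0, 6.3, -0.6] M S-axes [-1.21 -0.12 -0.25] w 0.272 rot(S) [-0.43 -0.08 -0.2 ] j [ 10.  23. -16.   4. -40.  59.] t 18.775
s,h,up mm [86.  -0.4  0.2] F v,n,up [-0.6, 7.7, -0.1] M S-axes [-1.28 -0.05 -0.28] w 0.273 rot(S) [-0.43 -0.08 -0.19] j [ 10.  23. -16.   4. -40.  59.] t 18.825
```

jog_arm([
  [[-0.0003, 0, 0], [-0.2, 0.2, -0.57], 0],
  [[-0.0003, 0, 0], [-0.2, 0.2, -0.57], 0],
  [[0, 0, 0], [0, 0, 0], 0],
  [[0, 0, 0], [0, 0, 0], 0],
])

```text
time_s: 19.32
tcp_pos: [0.6313, -0.0633, 0.1218]
ee_rot: [[-0.309, 0.173, 0.935], [-0.951, -0.032, -0.308], [-0.023, -0.984, 0.174]]
wrist_force: [-3.1, 0.1, 5.0]
gripper_width: 0.275
```

Run:
```python
from h import *
for i in range(4): st(1.5);capture("top")
```

```text
s,h,up mm [86.   1.   0.2] F v,n,up [-0.7, 5.9, -0.1] M S-axes [-1.23 -0.16 -0.3 ] w 0.275 rot(S) [-0.04 -0.07  0.01] j [ 11.  23. -16.   6. -41.  57.] t 19.325
s,h,up mm [86.   1.1  0.2] F v,n,up [-1.4, 5.9, -1.3] M S-axes [-1.17 -0.11 -0.27] w 0.274 rot(S) [-0.04 -0.07  0.01] j [ 11.  23. -16.   6. -41.  57.] t 19.375
s,h,up mm [86.   1.1  0.2] F v,n,up [-1.0, 7.1, 0.0] M S-axes [-1.15 -0.16 -0.26] w 0.274 rot(S) [-0.04 -0.07  0.01] j [ 11.  23. -16.   6. -41.  57.] t 19.425
s,h,up mm [86.   1.   0.2] F v,n,up [-0.4, 7.0, -1.3] M S-axes [-1.17 -0.13 -0.26] w 0.275 rot(S) [-0.04 -0.07  0.01] j [ 11.  23. -16.   6. -41.  57.] t 19.475
```

jog_arm([
  [[0.0003, 0.0005, 0.0002], [0, -0.2, 0.56], 0],
  [[0, 0, 0], [0, 0, 0], 0],
  [[0.002, 0, 0], [0, 0, 0], 0],
  [[0.003, 0, 0], [0, 0, 0], 0],
  [[0.003, 0, 0], [0, 0, 0], 0],
])

```text
time_s: 20.15
tcp_pos: [0.6302, -0.0697, 0.1215]
ee_rot: [[-0.303, 0.179, 0.936], [-0.952, -0.021, -0.304], [-0.035, -0.984, 0.177]]
wrist_force: [-2.8, 6.0, 7.0]
gripper_width: 0.27
```

```bash
sed -i 's/"j",s.*"t"/"t"/' h.py
python3 - <<'E'
from h import *
for i in range(3): st(2.1);capture("top")
E
```

```text
s,h,up mm [80.  -0.3  1. ] F v,n,up [5.1, 8.2, -0.5] M S-axes [-1.5   0.41  1.46] w 0.27 rot(S) [-0.18 -0.09 -0.16] t 20.15
s,h,up mm [79.6 -0.3  1. ] F v,n,up [3.1, 6.6, -1.3] M S-axes [-1.45  0.34  1.2 ] w 0.274 rot(S) [-0.18 -0.1  -0.15] t 20.2
s,h,up mm [79.7 -0.3  1. ] F v,n,up [3.6, 7.5, -0.6] M S-axes [-1.41  0.31  1.22] w 0.274 rot(S) [-0.17 -0.09 -0.14] t 20.25
```

jog_arm([
  [[0.003, 0, -0.0002], [0, 0, 0], 0],
  [[0.003, 0, -0.0002], [0, 0, 0], 0],
  [[0.003, 0, 0], [0, 0, 0], 0],
  [[0.003, 0, 0], [0, 0, 0], 0],
])

```text
time_s: 20.8
tcp_pos: [0.6269, -0.0804, 0.1213]
ee_rot: [[-0.303, 0.181, 0.936], [-0.952, -0.02, -0.304], [-0.036, -0.983, 0.178]]
wrist_force: [-1.8, 6.9, 6.2]
gripper_width: 0.274
```

Run:
```python
from h import *
for i in range(3): st(2.1);capture("top")
```

```text
s,h,up mm [68.8 -0.2  1.2] F v,n,up [6.2, 7.0, -0.3] M S-axes [-1.44  0.63  2.03] w 0.274 rot(S) [-0.26 -0.1  -0.23] t 20.8
s,h,up mm [68.3 -0.2  1.2] F v,n,up [5.1, 6.7, -0.7] M S-axes [-1.26  0.5   1.46] w 0.278 rot(S) [-0.25 -0.11 -0.2 ] t 20.85
s,h,up mm [68.3 -0.2  1.2] F v,n,up [5.1, 7.0, -1.6] M S-axes [-1.31  0.5   1.46] w 0.276 rot(S) [-0.24 -0.1  -0.19] t 20.9
```

jog_arm([
  [[0.003, 0.0002, 0], [0, 0, 0], 0],
  [[0.003, 0.0002, 0], [0, 0, 0], 0],
  [[0.003, 0, 0], [0, 0, 0], 0],
  [[0.003, 0, 0], [0, 0, 0], 0],
  [[0.003, 0, 0], [0, 0, 0], 0],
])

```text
time_s: 21.58
tcp_pos: [0.6222, -0.0949, 0.1204]
ee_rot: [[-0.303, 0.18, 0.936], [-0.952, -0.021, -0.304], [-0.036, -0.983, 0.178]]
wrist_force: [-2.3, 8.2, 6.3]
gripper_width: 0.273
```

Run:
```python
from h import *
for i in range(3): st(2.1);capture("top")
```

```text
s,h,up mm [53.5 -0.6  0.9] F v,n,up [7.3, 7.6, -1.0] M S-axes [-1.52  0.72  2.  ] w 0.273 rot(S) [-0.24 -0.11 -0.2 ] t 21.575
s,h,up mm [53.2 -0.6  0.9] F v,n,up [5.3, 7.3, -0.1] M S-axes [-1.36  0.49  1.39] w 0.273 rot(S) [-0.23 -0.11 -0.18] t 21.625
s,h,up mm [53.1 -0.5  0.9] F v,n,up [3.8, 7.6, -1.5] M S-axes [-1.37  0.51  1.41] w 0.275 rot(S) [-0.23 -0.1  -0.16] t 21.675
```

jog_arm([
  [[0.003, 0.0001, 0], [0, 0, 0], 0],
  [[0.003, 0.0001, 0], [0, 0, 0], 0],
  [[0.003, 0, 0], [0, 0, 0], 0],
  [[0.003, 0, 0], [0, 0, 0], 0],
  [[0.003, 0, 0], [0, 0, 0], 0],
  [[0.003, 0, 0], [0, 0, 0], 0],
])

```text
time_s: 22.48
tcp_pos: [0.6166, -0.1126, 0.1196]
ee_rot: [[-0.303, 0.18, 0.936], [-0.952, -0.021, -0.304], [-0.035, -0.983, 0.178]]
wrist_force: [-2.8, 5.8, 6.3]
gripper_width: 0.274
```

Run:
```python
from h import *
for i in range(3): st(2.1);capture("top")
```

```text
s,h,up mm [35.  -0.7  0.8] F v,n,up [4.9, 7.5, -0.8] M S-axes [-1.4   0.52  1.6 ] w 0.274 rot(S) [-0.22 -0.08 -0.15] t 22.475
s,h,up mm [34.7 -0.7  0.8] F v,n,up [3.8, 7.3, -0.2] M S-axes [-1.32  0.39  1.3 ] w 0.27 rot(S) [-0.22 -0.1  -0.14] t 22.525
s,h,up mm [34.7 -0.7  0.8] F v,n,up [4.8, 7.3, -0.7] M S-axes [-1.31  0.44  1.19] w 0.275 rot(S) [-0.21 -0.1  -0.13] t 22.575
```

jog_arm([
  [[0.003, 0.0001, 0], [0, 0, 0], 0],
  [[0.003, 0.0001, 0], [0, 0, 0], 0],
  [[0.003, 0, 0], [0, 0, 0], 0],
  [[0.003, 0, 0], [0, 0, 0], 0],
  [[0.003, 0.0001, 0], [0, 0, 0], 0],
  [[0.003, 0, 0], [0, 0, 0], 0],
  [[0.003, 0, 0], [0, 0, 0], 0],
])

```text
time_s: 23.5
tcp_pos: [0.6105, -0.1322, 0.1187]
ee_rot: [[-0.303, 0.18, 0.936], [-0.952, -0.021, -0.304], [-0.035, -0.983, 0.178]]
wrist_force: [-3.5, 8.0, 6.3]
gripper_width: 0.273
```

Run:
```python
from h import *
for i in range(3): st(2.1);capture("top")
```

```text
s,h,up mm [14.4 -1.   0.8] F v,n,up [6.8, 8.1, -2.0] M S-axes [-1.44  0.71  2.13] w 0.273 rot(S) [-0.24 -0.1  -0.18] t 23.5
s,h,up mm [14.  -1.   0.8] F v,n,up [5.7, 8.2, -0.9] M S-axes [-1.33  0.52  1.47] w 0.272 rot(S) [-0.23 -0.1  -0.16] t 23.55
s,h,up mm [14.  -1.   0.8] F v,n,up [5.0, 7.8, -0.6] M S-axes [-1.28  0.56  1.52] w 0.27 rot(S) [-0.23 -0.1  -0.15] t 23.6
```

Contact is about 10 N and steady. Continuing.

jog_arm([
  [[0.003, 0, 0], [0, 0, 0], 0],
  [[0.003, 0.0001, 0], [0, 0, 0], 0],
  [[0.003, 0, 0], [0, 0, 0], 0],
  [[0.003, 0, 0], [0, 0, 0], 0],
  [[0.003, 0.0001, 0], [0, 0, 0], 0],
  [[0.003, 0, 0], [0, 0, 0], 0],
  [[0.003, 0, 0], [0, 0, 0], 0],
])

```text
time_s: 24.52
tcp_pos: [0.6039, -0.1523, 0.1176]
ee_rot: [[-0.303, 0.18, 0.936], [-0.952, -0.021, -0.304], [-0.035, -0.984, 0.177]]
wrist_force: [-2.9, 8.7, 5.8]
gripper_width: 0.271
```

Run:
```python
from h import *
for i in range(3): st(2.1);capture("top")
```

```text
s,h,up mm [-6.8 -1.3  0.5] F v,n,up [7.6, 7.5, -1.9] M S-axes [-1.47  0.7   2.12] w 0.271 rot(S) [-0.21 -0.1  -0.16] t 24.525
s,h,up mm [-7.2 -1.3  0.4] F v,n,up [5.2, 7.3, -0.1] M S-axes [-1.38  0.5   1.46] w 0.277 rot(S) [-0.21 -0.1  -0.14] t 24.575
s,h,up mm [-7.2 -1.2  0.5] F v,n,up [5.0, 6.9, -0.8] M S-axes [-1.32  0.49  1.48] w 0.276 rot(S) [-0.2  -0.09 -0.13] t 24.625
```

jog_arm([
  [[0.003, 0, 0], [0, 0, 0], 0],
  [[0.003, 0.0001, 0], [0, 0, 0], 0],
  [[0.003, 0, 0], [0, 0, 0], 0],
  [[0.003, 0, 0], [0, 0, 0], 0],
  [[0.003, 0.0001, 0], [0, 0, 0], 0],
])

```text
time_s: 25.3
tcp_pos: [0.5992, -0.167, 0.117]
ee_rot: [[-0.303, 0.179, 0.936], [-0.952, -0.022, -0.304], [-0.034, -0.984, 0.177]]
wrist_force: [-2.9, 5.8, 6.1]
gripper_width: 0.277
```

Run:
```python
from h import *
for i in range(3): st(2.1);b=capture("side")
cv2.imwrite("pics/c5.png",crop(b[:,:,::-1],225,95,90,90,5))
```

```text
s,h,up mm [-22.2  -1.4   0.3] F v,n,up [4.8, 7.4, -0.9] M S-axes [-1.31  0.47  1.43] w 0.277 rot(S) [-0.19 -0.07 -0.12] t 25.3
s,h,up mm [-22.6  -1.4   0.2] F v,n,up [3.8, 7.3, -0.5] M S-axes [-1.27  0.37  1.25] w 0.275 rot(S) [-0.18 -0.08 -0.1 ] t 25.35
s,h,up mm [-22.6  -1.4   0.3] F v,n,up [3.6, 7.3, 0.2] M S-axes [-1.25  0.39  1.2 ] w 0.27 rot(S) [-0.18 -0.08 -0.1 ] t 25.4
```

View pics/c5.png

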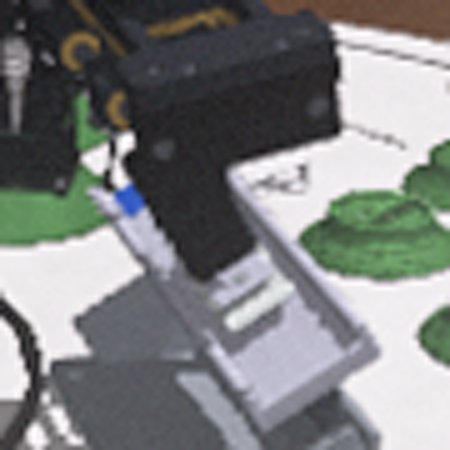

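jog_arm([
  [[0.003, 0.0002, 0], [0, -0.04, 0.1], 0],
  [[0.003, 0.0001, 0], [0, -0.04, 0.1], 0],
  [[0.003, 0, 0], [0, -0.04, 0.1], 0],
  [[0.003, 0, 0], [0, -0.04, 0.1], 0],
  [[0.003, 0.0001, 0], [0, 0, 0], 0],
  [[0.003, 0, 0], [0, 0, 0], 0],
])

```text
time_s: 26.2
tcp_pos: [0.5933, -0.1843, 0.1157]
ee_rot: [[-0.299, 0.18, 0.937], [-0.953, -0.015, -0.302], [-0.04, -0.984, 0.176]]
wrist_force: [-4.3, 6.2, 6.5]
gripper_width: 0.276
```

Run:
```python
from h import *
for i in range(3): st(2.1);capture("top")
```

```text
s,h,up mm [-40.4  -1.9  -0.4] F v,n,up [4.9, 8.4, -2.0] M S-axes [-1.47  0.44  1.57] w 0.276 rot(S) [-0.13 -0.06 -0.53] t 26.2
s,h,up mm [-40.7  -1.9  -0.4] F v,n,up [4.8, 9.0, -0.8] M S-axes [-1.4   0.41  1.3 ] w 0.274 rot(S) [-0.12 -0.08 -0.51] t 26.25
s,h,up mm [-40.7  -1.9  -0.4] F v,n,up [3.2, 7.5, -0.5] M S-axes [-1.33  0.34  1.2 ] w 0.273 rot(S) [-0.12 -0.07 -0.5 ] t 26.3
```

jog_arm([
  [[0.003, 0, 0], [0, 0, 0], 0],
  [[0.003, 0.0001, 0], [0, 0, 0], 0],
  [[0.003, 0, 0], [0, 0, 0], 0],
  [[0.003, 0, 0], [0, 0, 0], 0],
  [[0.003, 0.0001, 0], [0, 0, 0], 0],
  [[0.003, 0, 0], [0, 0, 0], 0],
])

```text
time_s: 27.1
tcp_pos: [0.5878, -0.2014, 0.1147]
ee_rot: [[-0.299, 0.18, 0.937], [-0.953, -0.015, -0.302], [-0.04, -0.984, 0.176]]
wrist_force: [-2.5, 5.7, 6.4]
gripper_width: 0.276
```

Run:
```python
from h import *
for i in range(3): st(2.1);b=capture("side")
```

```text
s,h,up mm [-58.4  -2.2  -0.7] F v,n,up [4.9, 7.5, -0.5] M S-axes [-1.42  0.44  1.63] w 0.276 rot(S) [-0.1  -0.06 -0.52] t 27.1
s,h,up mm [-58.7  -2.2  -0.7] F v,n,up [5.0, 8.2, -0.4] M S-axes [-1.42  0.4   1.39] w 0.274 rot(S) [-0.1  -0.07 -0.51] t 27.15
s,h,up mm [-58.7  -2.2  -0.7] F v,n,up [3.1, 5.9, -1.1] M S-axes [-1.44  0.41  1.28] w 0.276 rot(S) [-0.09 -0.07 -0.5 ] t 27.2
```

jog_arm([
  [[0.003, 0.0002, 0], [0, 0, 0], 0],
  [[0.003, 0.0001, 0], [0, 0, 0], 0],
  [[0.003, 0, 0], [0, 0, 0], 0],
  [[0.003, 0, 0], [0, 0, 0], 0],
  [[0.003, 0.0001, 0], [0, 0, 0], 0],
  [[0.003, 0, 0], [0, 0, 0], 0],
  [[0.003, 0, 0], [0, 0, 0], 0],
  [[0.003, 0, 0], [0, 0, 0], 0],
  [[0, 0, 0], [0, 0, 0], 0],
])

```text
time_s: 28.38
tcp_pos: [0.5804, -0.2246, 0.1134]
ee_rot: [[-0.3, 0.179, 0.937], [-0.953, -0.015, -0.302], [-0.04, -0.984, 0.175]]
wrist_force: [-3.9, 5.6, 7.4]
gripper_width: 0.272
```

Run:
```python
from h import *
for i in range(3): st(2.1);b=capture("side")
cv2.imwrite("pics/c6.png",crop(b[:,:,::-1],235,95,90,90,5))
```

```text
s,h,up mm [-82.7  -2.7  -1. ] F v,n,up [4.3, 9.0, -1.1] M S-axes [-1.42  0.39  1.42] w 0.272 rot(S) [-0.08 -0.07 -0.49] t 28.375
s,h,up mm [-82.7  -2.7  -1. ] F v,n,up [3.4, 7.6, -0.9] M S-axes [-1.38  0.37  1.34] w 0.276 rot(S) [-0.08 -0.06 -0.49] t 28.425
s,h,up mm [-82.7  -2.7  -0.9] F v,n,up [4.1, 6.8, -1.0] M S-axes [-1.38  0.41  1.29] w 0.273 rot(S) [-0.08 -0.06 -0.49] t 28.475
```

View pics/c6.png

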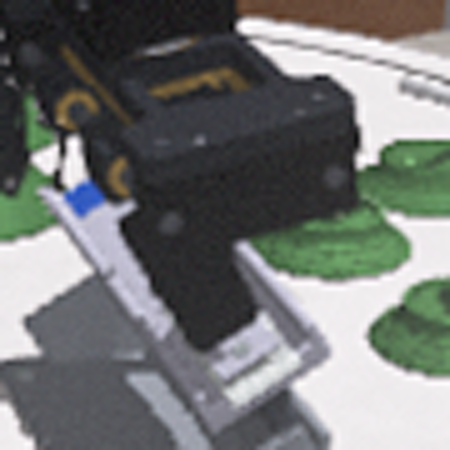

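The shoe is at the right end, at crop (260,360), still pressed flat. Lifting straight off along the normal.

jog_arm([
  [[0, -0.003, -0.001], [0, 0, 0], 0],
  [[0, -0.005, -0.002], [0, 0, 0], 0],
  [[0, -0.014, -0.005], [0, 0, 0], 0],
  [[0, -0.028, -0.01], [0, 0, 0], 0],
  [[0, -0.038, -0.014], [0, 0, 0], 0],
  [[0, -0.038, -0.014], [0, 0, 0], 0],
  [[0, 0, 0], [0, 0, 0], 0],
  [[0, 0, 0], [0, 0, 0], 0],
])

```text
time_s: 29.52
tcp_pos: [0.5138, -0.2094, 0.2281]
ee_rot: [[-0.301, 0.177, 0.937], [-0.953, -0.016, -0.303], [-0.039, -0.984, 0.173]]
wrist_force: [-0.2, 0.6, -2.6]
gripper_width: 0.272
```

```bash
cat >> h.py <<'E'
def upg(z,xy=(.4135,-.113),psi=14.5): S=up(psi); return np.array([*xy,z])-S@OFF, S@RX   # sole pose upright
E
python3 - <<'E'
from h import *
st(2.1); cv2.imwrite("pics/x.png",capture("side")[:,:,::-1]); a=capture("side")[:,:,::-1]; b=capture("top")[:,:,::-1]
cv2.imwrite("pics/c7.png",np.hstack([crop(a,230,100,90,90,4.4),crop(b,150,120,90,90,4.4)]))
print(delta(*upg(.2)))
E
```

```text
s,h,up mm [-84.8 130.8  -2.6] F v,n,up [0.4, -2.1, -1.6] M S-axes [-0.49 -0.04 -0.08] w 0.272 rot(S) [ 0.05 -0.1  -0.42] t 29.525
('in present tool axes', array([-0.0614, -0.0225, -0.1298]), 'in goal axes', array([-0.0682,  0.0417, -0.1213]), 'turn', array([-29.89,  -2.85,  -2.47]))
```

View pics/c7.png

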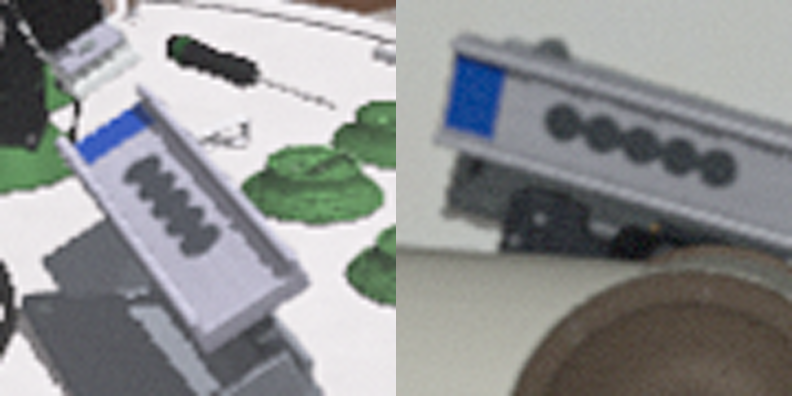

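All five stoppers are down: dark grey discs with no orange showing, at side crop (140–210,170–240). Returning the shoe.

jog_arm([
  [[-0.02, -0.007, -0.043], [0, 0, 0], 0],
  [[-0.02, -0.007, -0.043], [0, 0, 0], 0],
  [[-0.021, -0.008, -0.043], [0, 0, 0], 0],
  [[0, 0, 0], [-7.5, -0.7, -0.6], 0],
  [[0, 0, 0], [-7.5, -0.7, -0.6], 0],
  [[0, 0, 0], [-7.5, -0.7, -0.6], 0],
  [[0, 0, 0], [-7.4, -0.7, -0.6], 0],
  [[0, 0, 0], [0, 0, 0], 0],
  [[0, 0, 0], [0, 0, 0], 0],
])

```text
time_s: 30.8
tcp_pos: [0.4077, -0.112, 0.2296]
ee_rot: [[-0.251, -0.328, 0.911], [-0.968, 0.086, -0.236], [-0.001, -0.941, -0.339]]
wrist_force: [0.3, 0.6, -1.0]
gripper_width: 0.274
```

Run:
```python
from h import *
print(delta(*upg(.02)))
```

```text
('in present tool axes', array([-0.0003,  0.17  ,  0.0602]), 'in goal axes', array([-0.0005,  0.1698,  0.0607]), 'turn', array([-0.18, -0.03, -0.07]))
```

jog_arm([
  [[0, 0.05, 0.018], [-0.2, 0, 0], 0],
  [[0, 0.05, 0.018], [0, 0, 0], 0],
  [[0, 0.04, 0.014], [0, 0, 0], 0],
  [[0, 0.03, 0.0105], [0, 0, 0], 0],
  [[0, 0.009, 0.0034], [0, 0, 0], 0],
  [[0, 0, 0], [0, 0, 0], 0],
  [[0, 0, 0], [0, 0, 0], 0],
])

```text
time_s: 31.68
tcp_pos: [0.4081, -0.1115, 0.0416]
ee_rot: [[-0.251, -0.328, 0.911], [-0.968, 0.087, -0.235], [-0.002, -0.941, -0.339]]
wrist_force: [0.2, -0.3, -2.2]
gripper_width: 0.28
```

Run:
```python
from h import *
print(delta(*upg(.004)),sense()['wrist_force'])
```

```text
('in present tool axes', array([0.0001, 0.0083, 0.0016]), 'in goal axes', array([0.0001, 0.0083, 0.0017]), 'turn', array([-0.19,  0.03, -0.12])) [ 0.17463243 -0.32276967 -2.20526172]
```

jog_arm([
  [[0, 0.0045, 0.0012], [-0.2, 0, 0], 0],
  [[0, 0.002, 0.0006], [0, 0, 0], 0],
  [[0, 0.0012, 0.0004], [0, 0, 0], 0],
  [[0, 0, 0], [0, 0, 0], 0],
  [[0, 0, 0], [0, 0, 0], 0],
])

```text
time_s: 32.3
tcp_pos: [0.4066, -0.1113, 0.0333]
ee_rot: [[-0.25, -0.334, 0.909], [-0.968, 0.088, -0.234], [-0.001, -0.938, -0.346]]
wrist_force: [-0.8, 1.0, 5.5]
gripper_width: 0.273
```

Run:
```python
from h import *
for i in range(3): print(sense()['wrist_force'].round(1),capture("top").shape)
print(delta(*upg(.004)))
```

```text
[-0.8  1.   5.5] (384, 512, 3)
[-0.9  1.3  5.1] (384, 512, 3)
[-0.8  1.6  5.7] (384, 512, 3)
('in present tool axes', array([-0.0001, -0.    ,  0.0003]), 'in goal axes', array([-0.0001, -0.    ,  0.0003]), 'turn', array([ 0.23,  0.03, -0.07]))
```

jog_arm([
  [[0, -0.0004, -0.0001], [0, 0, 0], 0],
  [[0, 0, 0], [0, 0, 0], 0],
  [[0, 0, 0], [0, 0, 0], 0.03],
  [[0, 0, 0], [0, 0, 0], 0.06],
  [[0, 0, 0], [0, 0, 0], 0.07],
  [[0, 0, 0], [0, 0, 0], 0.07],
  [[0, 0, 0], [0, 0, 0], 0.07],
])

```text
time_s: 33.33
tcp_pos: [0.4064, -0.1113, 0.0325]
ee_rot: [[-0.251, -0.334, 0.908], [-0.968, 0.088, -0.235], [-0.001, -0.938, -0.346]]
wrist_force: [0.6, -0.4, -0.9]
gripper_width: 0.713
```

jog_arm([
  [[0, -0.02, 0], [0, 0, 0], 0.07],
  [[0, -0.04, 0], [0, 0, 0], 0.07],
  [[0, -0.05, 0], [0, 0, 0], 0.07],
  [[0, -0.05, 0], [0, 0, 0], 0.07],
  [[0, -0.05, 0], [0, 0, 0], 0.07],
  [[0, 0, 0], [0, 0, 0], 0.07],
  [[0, 0, 0], [0, 0, 0], 0.07],
])

```text
time_s: 34.2
tcp_pos: [0.4759, -0.1295, 0.2289]
ee_rot: [[-0.251, -0.336, 0.908], [-0.968, 0.089, -0.235], [-0.002, -0.938, -0.347]]
wrist_force: [0.3, 0.1, 0.5]
gripper_width: 0.804
```

Run:
```python
from h import *
a=capture("side")[:,:,::-1]; b=capture("top")[:,:,::-1]
cv2.imwrite("pics/c8.png",np.hstack([crop(a,130,100,190,160,2.1),crop(b,140,120,190,160,2.1)]))
print(sense()['wrist_force'],sense()['time_s'])
```

```text
[-0.34608937  0.26269352  0.47297372] 34.3
```

View pics/c8.png

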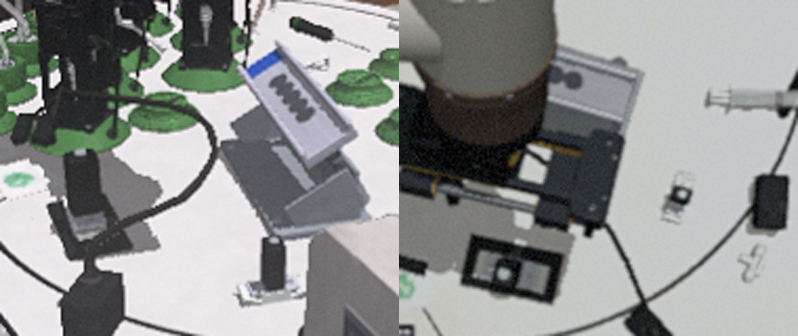

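The shoe stands upright and centred on the mat, at top crop (512,268). All five stoppers are flush, the bystanders look unmoved, and the gripper is clear. Handing in.

```bash
python3 -c "
from station import *
print(finish_job())"
```

```text
the job is handed in; nothing more can be done
None
```

The job is done and handed in at about 34 s of the 67 s allowed.

- **Slide:** I slid the shoe once along the sloped strip, from 86 mm left of its middle to 83 mm right. Every force check along the slide put the contact at about 8–11 N (about 8.5 N at the touch-down), well under the 20 N limit. It stayed in contact the whole way.
- **Stoppers:** The last picture shows all five dark, with no orange standing proud. That is by eye; I did not measure their depth.
- **Shoe:** It stands upright and centred on its mat, released, with the gripper about 0.2 m clear. The wrist force then read about zero.
- **Other things:** The larger shoe-like piece on the mat was the one used. The smaller look-alike and the bystanders look unmoved in the final picture.

**What went differently:**
- **Regrip before the slide:** My first approach, with the tool square to the slope, ran joint 5 into its range limit above the strip. I set the shoe back on the mat, regripped it with the tool leaned 20° and started again. The strip was not touched before that.
- **Lengthwise skew:** The camera gave 2.5°, while the force readings suggested about 2.1° at touch-down and 2.8° during the slide. I therefore trimmed the shoe's tilt by about 1° or less, in contact, at the start and again partway. At touch-down the first force also seemed to come partly from the shoe's ramp touching stopper 1.

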